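# Hang a varnished bird in the drying cabinet and close its dust door

### The arm

A 7-joint arm with a two-finger parallel gripper is mounted at the origin on the work surface. World frame = base frame: x ahead of the robot, y to its left, z up, the work surface at z = 0. Lengths are in m, angles in rad, forces in N, time in s.
With the tool pointing down it reaches from about 0.4 to 0.85 m from the base axis. Payload 10.4 kg.
Tool frame: the origin (TCP) lies between the finger pads; the fingertips stand 22 mm ahead of it and the grasp point (between the pads) lies 3 mm ahead of it (r.nose_length is the distance from the TCP to the fingertips, in m); z points along the fingers, y is the line along which they close (so a half turn about z gives the same grasp; the last joint's range is limited). The gripper opens to 87 mm and grips with 3 to 60 N. Pads are 19 mm wide; open, the fingers measure 117 mm over their backs; the gripper's body (75 mm by 190 mm) begins 51 mm behind the grasp point.
Start: joints at [-0.023, 0.332, -0.065, 1.46, 0.022, 1.35, -0.088], TCP at [0.625, 0, 0.245] pointing down, gripper open.
Joint ranges: [-2.6, 2.6], [-0.5, 2.12], [-1.47, 1.34], [0.16, 2.42], [-1.27, 4.41], [0.06, 2.06], [-2.6, 2.6]. Speed limits (rad/s): [2.22, 2.22, 2.79, 2.79, 3.14, 3.14, 3.14].

### API

Orientations are given as a unit quaternion [x, y, z, w].
In Python, from bench import readout, cams, r gives the robot as it stands. The module is installed in compiled form; this text tells all that it offers.
- The arm moves only by the tool step_arm, never from a script. Its argument "deltas" is a list that holds one entry, the list of rows, each a list of 7 numbers: the turn, a rotation vector about the tool's x, y, z in rad, then the shift along the tool's x, y, z in m, then the opening in per cent of the stroke, from 0 (shut) to 100 (fully open). A call has 1 to 20 rows; each row is the pose to reach, as a shift and turn from the pose commanded when the call began, along the tool's axes at that moment; what a row does not reach only later rows make up. A row lasts 1/8 s, in which the tool goes at most 62.5 mm and 10.7 degrees, less where a joint would pass 70% of its speed; a pose out of reach is approached as far as the arm can. A call with a gripper value outside its range is refused whole. The fingers move at their own pace and stop on an object; "squeeze" is the grip in N (left out, the last holds). Time passes only in rows, so rows that repeat a pose let the fingers close. It gives the time, the measured TCP pose, the force, the opening and the grip force at its end, in the units of the state.
- readout.read_state(): the state, without advancing time (a new reading comes with each control period).
- cams.camera(name): name is "scene" or "side" or "wrist"; returns a dict with "img" (384x512x3 uint8, red, green, blue), "fx", "fy", "cx", "cy" (pixels), "origin" and "rotation" of the camera in the world; the wrist camera has in their place "T_tool_cam" (4x4, takes a point from camera to tool coordinates, whose origin is the TCP and whose axes are the flange's). Camera axes: x right, y up, looking along -z (the intrinsics and any distortion apply to the point x, -y, -z); pixel columns grow to the right and rows downward; lengths in m; the calibration is good to about 2 mm. A picture is of the moment at which its call begins: read the wrist's pose just before it. There is no depth.
- r.close_job(): hands the job in; it is judged then, once.
The state is a dict: "time": time; "joint_positions": joint angles; "joint_vel": joint speeds; "joint_torque": joint torques, N m; "ee_pos": TCP position; "eef_rot": TCP orientation; "ft_force": force on the tool from outside, world axes, zero at the start; "torque": the same for the moment, N m; "width": finger opening in m; "grip_force": force on a finger pad.
Only numpy, scipy, OpenCV 4.12 (cv2) and the standard library are available. Lean on these libraries where they do the work, as an engineer would, in place of code of your own. Each camera call takes 0.05 s, during which the arm holds its last target. There are 200 camera calls.

### The job

The parrot cut-out on the varnishing stand has just been varnished: slide open the clear door of the drying cabinet, hang the parrot by its hook over the rail inside, and slide the door fully shut again. Hold the parrot only by its metal hanger, never by the wet wood; feel for the rail, do not force the hanger down on it, and do not let the bird drop. Leave the owl that is already drying and everything else on the bench as they are.

Things in the scene. Friction and masses are not known exactly. Their poses are not given: they have to be found in the camera images.
- cabinet: Drying cabinet, fixed: plywood floor and sides, clear back, 200 deep (x) x 380 wide (y), 275 mm high. Origin: centre of its underside, z up; its front looks to its -x. Floor top z=20, front sill z=38 mm, side walls 15 mm thick. The left half (+y) is closed by fixed clear panes. The right half (-y) is covered, roof and front, by the sliding door; open, it can be entered from above and front.
- rail_spot (a point): Fixed point of the cabinet, on the table top straight below its hanging rail in the middle of the door half (cabinet x=10, y=-95, z=0 mm). The rail: round steel bar 12 mm thick along cabinet y, through the whole width. Its height is NOT reported: its centre was clamped anywhere from z=172 to 237 mm and stays there; find it by touch or sight. Axes as the cabinet's.
- door (a joint): The sliding door: an L-shaped clear sheet (roof and front), aluminium edges, on a rear top and a front sill track. Value in m: 0 fully shut at its end stop, grows as it slides to the cabinet's +y, 0.172 fully open at the other stop, leaving free y=-175 to -15 mm and x up to 75 mm of the roof. Starts shut or up to 30 mm ajar; rubs with about 5 N, stays where it is left.
- door_handle (a point): Middle of the door's handle: a round steel bar 10 mm thick, 90 mm long along the cabinet's x, on two feet on the door's roof; bar centre 34 mm above the roof sheet, 317 mm above the table. Moves with the door; shut, it is at cabinet x=-30, y=-150 mm. Axes as the cabinet's. Room for fingers on both sides of the bar (along y).
- parrot: Varnished parrot: 12 mm plywood cut-out about 110 mm wide (y: head +y, tail -y) with a bent aluminium hanger; 0.19 to 0.29 kg, 155 mm high. Origin at the seat: middle of the underside of the hanger's crown, where it rests on a bar (crown top 4 mm above). z up. Wood: 64 to 150 mm below the origin, x=-12 to +2 mm, right below the hook. Starts hanging on the stand.
- hanger (a point): Grip point on the parrot's hanger, 8 mm below the seat. Hanger: strip 22 (y) x 4 mm bent to an upside-down J: short leg (tip) at +x to 30 mm below the seat, long leg at -x screwed to the wood; 22 mm between legs, 30 mm outside (x=-15..15): grip it there across x from above. A bar gets in or out only sideways, under the tip and above the wood (34 mm gap). Axes as the parrot's.
- stand: Varnishing stand, clamped down: base board 140 x 160 x 20 mm, a post at its +y end, a wooden dowel 12 mm thick along its y, centre 200 mm above the table, from the post (y=56 mm) to a free end at y=-63 mm. Origin: centre of its underside. The parrot hangs at y=-15 mm, axes as the stand's, tip on the +x side: lift it about 41 mm, then draw it 45 mm to -x to unhook it.
- owl (a joint): An owl blank of like size, already hanging on the cabinet's rail behind the fixed pane at cabinet y=+100 mm (66 mm wide). Value: its swing about the rail in rad, 0 straight down; at rest about -0.05.
- tin: Bystander: varnish tin 72 mm wide, 75 mm high, behind the stand. Origin under its centre.
- brush: Bystander: paint brush 170 mm long lying in front of the stand. Origin under its middle.
- book: Bystander: dark book 140 x 200 x 28 mm, lying. Origin under its centre.
- jar: Bystander: glass jar with lid, 60 mm wide, 85 mm high. Origin under its centre.
- standing_owl: Bystander: plywood owl standing on a foot, 137 mm high, no hanger. Origin under its foot.
- offcut: Bystander: dark strip of wood 120 x 34 x 18 mm, lying. Origin under its centre.
- glue: Bystander: glue bottle 52 mm wide, 110 mm high. Origin under its centre.

How it is judged:
By the outcome, as a careful person would: the job done as asked, in the order asked, and still so for the second after the job is handed in, with the robot touching nothing.
It also fails if it takes over 72 s, if anything falls off the work surface, if the arm or the gripper's body presses on something with over 40 N, if the wrist force passes 120 N, or if a joint passes its speed limit or range.

## Working session

There is one attempt and no reset: what is moved stays moved. The work goes in short steps, Python scripts to look and compute and a tool call to move; the robot and the scene stay as the last step left them, time stands still between calls to the robot, and variables do not carry over. Pictures are saved under pics/ and viewed, at most 12 in all, crops included, and the job is handed in when it is done.

Besides the shell and the picture viewer there is one more tool, called after ">>>" in YAML: its name, and indented under it one key for each argument. step_arm: Moves the arm, as the interface text tells. Its arguments: {"type":"object","properties":{"deltas":{"type":"array"},"squeeze":{"type":"number"}},"required":["deltas"]}

```bash
mkdir -p pics; cat > h.py <<'E'
import numpy as np, cv2
from bench import readout, cams, r
from scipy.spatial.transform import Rotation as R
def snap(n,fn):
    c=cams.camera(n); cv2.imwrite('pics/'+fn,c['img'][:,:,::-1]); np.save('pics/%s.npy'%fn,{k:v for k,v in c.items()},allow_pickle=True); return c
def load(fn): return np.load('pics/%s.npy'%fn,allow_pickle=True).item()
def proj(c,p):
    q=(np.atleast_2d(p)-c['origin'])@np.array(c['rotation'])
    return np.c_[c['cx']+c['fx']*q[:,0]/-q[:,2], c['cy']-c['fy']*q[:,1]/-q[:,2]]
def ray(c,u,v):
    d=np.array([(u-c['cx'])/c['fx'],-(v-c['cy'])/c['fy'],-1]); return np.array(c['origin']),np.array(c['rotation'])@d
def atz(c,u,v,z):
    o,d=ray(c,u,v); return o+d*(z-o[2])/d[2]
def tri(l):
    A=0;b=0
    for c,u,v in l:
        o,d=ray(c,u,v); d=d/np.linalg.norm(d); P=np.eye(3)-np.outer(d,d); A=A+P; b=b+P@o
    return np.linalg.solve(A,b)
E
python3 - <<'E'
from h import *
for n in('scene','side'):
    c=snap(n,n+'1.png'); print(n,{k:np.round(v,4).tolist() for k,v in c.items() if k!='img'})
a=cv2.imread('pics/scene1.png');b=cv2.imread('pics/side1.png')
cv2.imwrite('pics/s1b.png',cv2.resize(a,(800,600),interpolation=cv2.INTER_CUBIC))
cv2.imwrite('pics/d1b.png',cv2.resize(b,(800,600),interpolation=cv2.INTER_CUBIC))
print(readout.read_state())
E
```

```text
scene {'fx': 355.4236, 'fy': 355.4236, 'cx': 259.4973, 'cy': 197.8137, 'origin': [1.0007, 0.1378, 1.2834], 'rotation': [0.1283, 0.15, 0.7533, 0.6274]}
side {'fx': 430.5321, 'fy': 430.5321, 'cx': 260.9695, 'cy': 188.0874, 'origin': [-0.4844, -0.1959, 1.4298], 'rotation': [0.2749, -0.2097, -0.59, 0.7296]}
{'time': 0.1, 'joint_positions': array([-0.02260969,  0.33281676, -0.06469215,  1.46084385,  0.02160765,
        1.34990583, -0.08848405]), 'joint_vel': array([-0.00134924, -0.00154961,  0.00139247, -0.00231749,  0.00057529,
       -0.00093692,  0.00074304]), 'joint_torque': array([ 3.16136166e-04, -6.24538064e+01,  2.38312193e-02, -3.90717781e+01,
       -6.15657773e-02,  3.65302863e-02,  4.60620026e-05]), 'ee_pos': array([ 6.24684720e-01, -3.23909404e-06,  2.43834854e-01]), 'eef_rot': array([ 7.07092904e-01,  7.07120369e-01, -4.75095151e-04, -4.27438599e-04]), 'ft_force': array([ 0.82989208, -0.61060973, -0.6266282 ]), 'torque': array([-0.03511876,  0.01501771, -0.01573378]), 'grip_force': 0.0, 'width': 0.08693977927129574}
```

```bash
sed -i "s/np.array(c\['rotation'\])/R.from_quat(c['rotation']).as_matrix()/g" h.py; grep -c as_matrix h.py
```

```text
2
```

View pics/s1b.png

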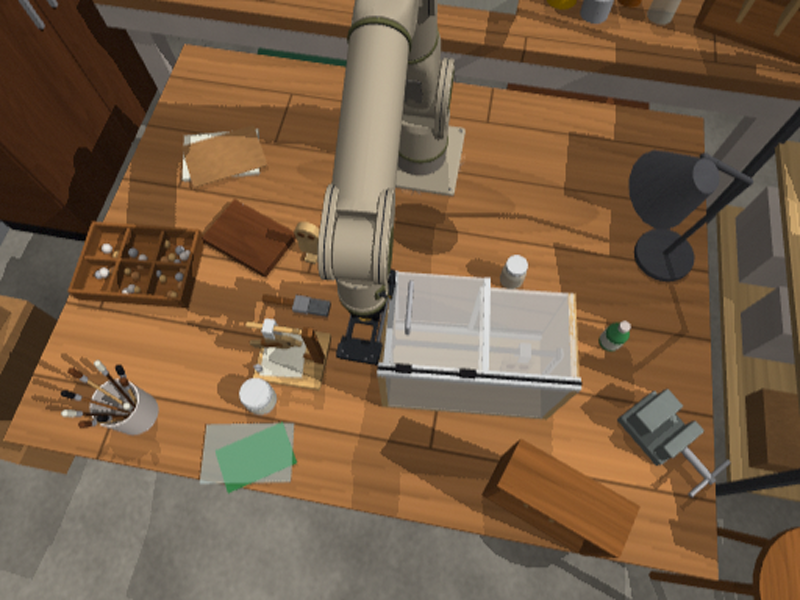

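View pics/d1b.png

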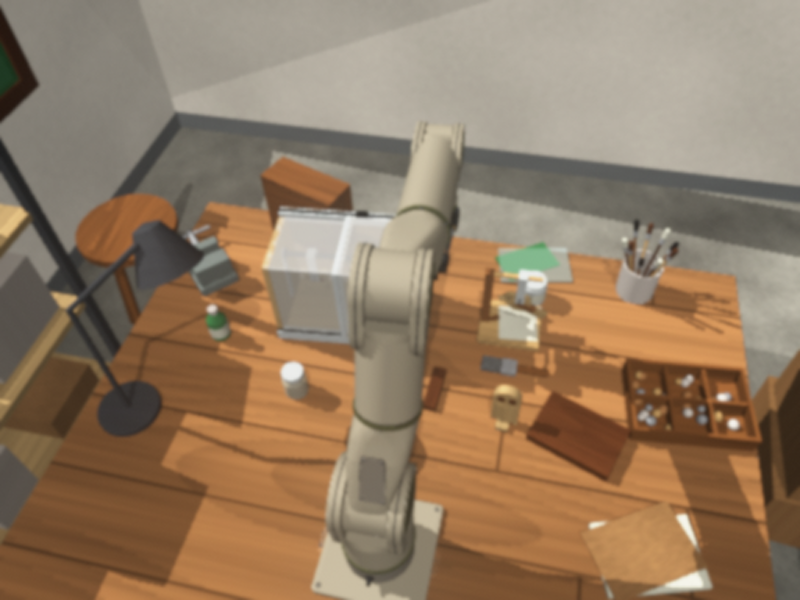

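```bash
python3 - <<'E'
from h import *
a=cv2.imread('pics/scene1.png');b=cv2.imread('pics/side1.png')
f=lambda im,x,y,w,h,s:cv2.resize(im[y:y+h,x:x+w],None,fx=s,fy=s,interpolation=cv2.INTER_CUBIC)
cv2.imwrite('pics/c1.png',f(a,235,165,145,109,5.5)) 
cv2.imwrite('pics/c2.png',np.hstack([f(a,155,195,66,85,6),f(b,300,168,66,85,6)]))
cv2.imwrite('pics/c3.png',f(b,160,128,130,95,6))
E
```

```text
(no output)
```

View pics/c1.png

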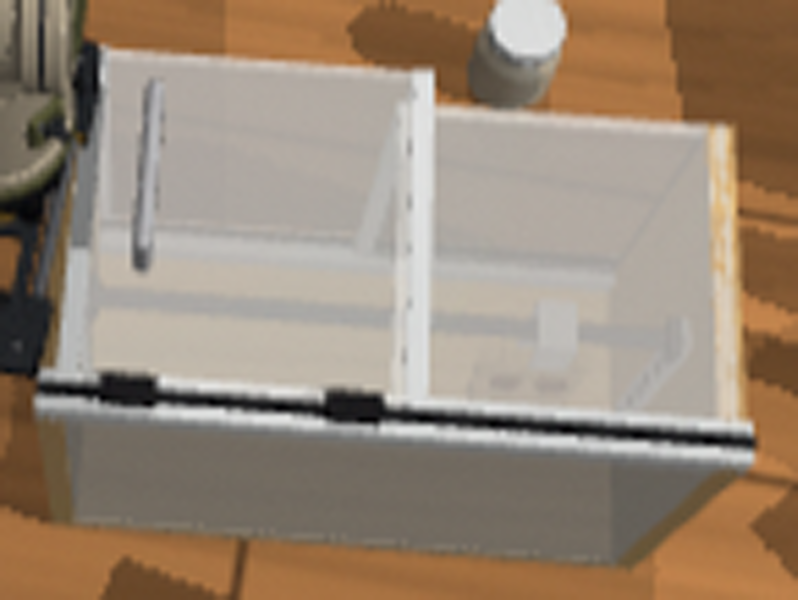

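View pics/c2.png

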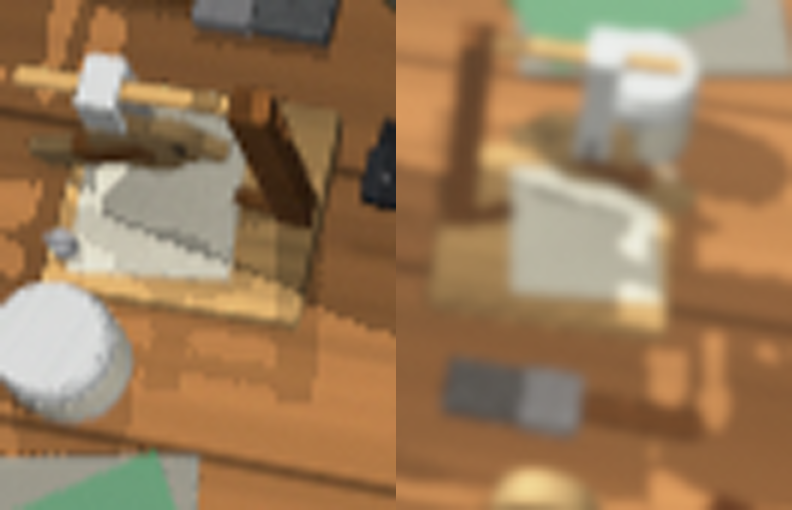

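```bash
cat > fit.py <<'E'
from h import *
from scipy.optimize import least_squares
S=load('scene1.png');D=load('side1.png')
c1=lambda x,y:(S,(x+.5)/5.5-.5+235,(y+.5)/5.5-.5+165)
c2=lambda x,y:(S,(x+.5)/6-.5+155,(y+.5)/6-.5+195) if x<396 else (D,(x-396+.5)/6-.5+300,(y+.5)/6-.5+168)
c3=lambda x,y:(D,(x+.5)/6-.5+160,(y+.5)/6-.5+128)
def tf(p,q): 
    q=np.array(q,float)/1000; c,s=np.cos(p[2]),np.sin(p[2]); return np.array([p[0]+c*q[0]-s*q[1],p[1]+s*q[0]+c*q[1],q[2]])
def fit(pts,x0,extra=None):
    def f(p):
        o=[]
        for (c,u,v),q in pts:
            q=q(p) if callable(q) else q
            o.extend(proj(c,tf(p,q))[0]-[u,v])
        return np.array(o)
    s=least_squares(f,x0,loss='soft_l1'); print(np.round(s.x,4)); print(np.round(f(s.x).reshape(-1,2),1).tolist()); return s.x
if __name__=='__main__':
    cab=[(c1(630,567),(100,190,0)),(c1(53,521),(100,-190,0)),(c1(735,125),(-100,190,275)),
      (c1(155,82),lambda p:(-75,-150+p[3]*1000,317)),(c1(143,263),lambda p:(15,-150+p[3]*1000,317)),
      (c1(100,299),lambda p:(10,-175,p[4]*1000)),(c1(660,333),lambda p:(10,175,p[4]*1000))]
    fit(cab,[.65,.2,0,0,.2])
    st=[(c2(15,74),(0,-63,200)),(c2(680,65),(0,-63,200)),(c2(303,297),(70,80,20)),(c2(340,108),(-70,80,20)),(c2(48,277),(70,-80,20)),
        (c2(665,318),(-70,-80,10)),(c2(432,305),(-70,80,10))]
    p=fit(st,[.7,-.2,0]); print(tf(p,(0,-15,206)),tf(p,(0,-15,200)))
    print('hanger crown top mid scene/side px', [ (proj(c,tf(p,(0,-15,210)))[0]) for c in(S,D)])
    for a in ((105,65),(625,40)): print(c2(*a)[1:])
E
python3 fit.py
```

```text
[0.6017 0.2155 0.1064 0.0106 0.197 ]
[[-0.3, 0.0], [0.1, 0.5], [0.0, -1.4], [0.0, 0.5], [0.0, -4.6], [-3.3, 0.0], [3.5, 1.7]]
[ 0.6413 -0.196   0.0696]
[[0.8, 0.3], [0.2, 0.3], [-0.1, 3.0], [0.0, -1.3], [-0.8, 1.6], [0.3, 2.8], [-0.6, 0.6]]
[ 0.64236373 -0.21093353  0.206     ] [ 0.64236373 -0.21093353  0.2       ]
hanger crown top mid scene/side px [array([171.64581295, 207.67816098]), array([334.67545337, 175.77596407])]
(172.08333333333334, 205.41666666666666)
(337.75, 174.25)
```

View pics/c3.png

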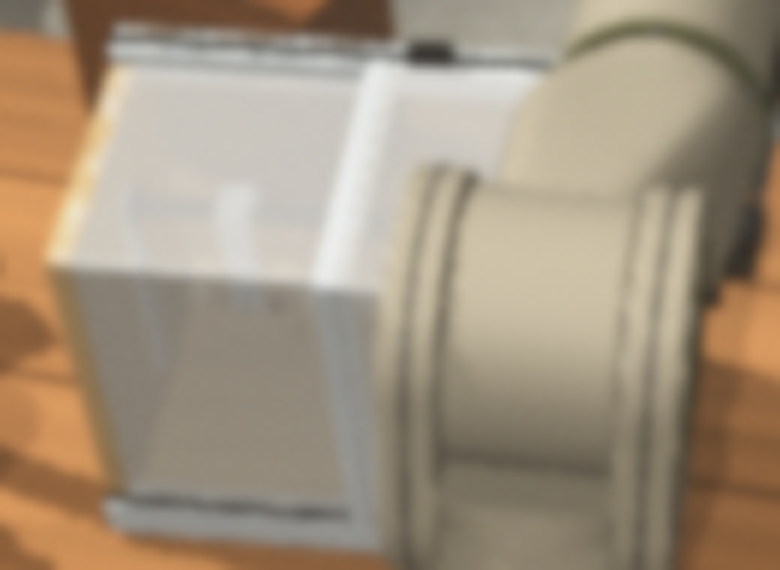

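```bash
cat > fit2.py <<'E'
from fit import *
U=np.array([1,0]);V=np.array([0,1]);B=np.array([1,1])
pts=[(c1(630,567),(100,190,0),B),(c1(53,521),(100,-190,0),B),(c1(735,125),(-100,190,275),B),
 (c1(155,80),lambda p:(-75,-150+p[3]*1000,319),B),(c1(145,235),lambda p:(15,-150+p[3]*1000,317),U),
 (c1(100,299),lambda p:(10,-165,p[4]*1000),V),(c1(600,330),lambda p:(10,160,p[4]*1000),V),
 (c3(50,265),(-100,190,275),B),(c3(120,530),(-100,190,0),B)]
def f(p): return np.concatenate([w*(proj(c,tf(p,q(p) if callable(q) else q))[0]-[u,v]) for (c,u,v),q,w in pts])
s=least_squares(f,[.65,.2,0,0,.2],loss='soft_l1').x
print(np.round(s,4));print(np.round(f(s).reshape(-1,2),1).tolist())
d=-150+s[3]*1000
print('handle',tf(s,(-30,d,317)),'open',tf(s,(-30,22,317)),'rail',tf(s,(10,-95,0)))
for q in [(-75,d,317),(15,d,317),(15,d,283),(-30,d,317)]: 
    u=proj(S,tf(s,q))[0]; print(q,(u-[235,165])*5.5)
for q in [(10,0,s[4]*1000),(10,160,s[4]*1000)]: u=proj(D,tf(s,q))[0]; print('side',(u-[160,128])*6)
E
python3 fit2.py
```

```text
[0.6018 0.2144 0.1066 0.0122 0.2069]
[[-0.6, -0.0], [-0.2, 0.5], [-0.3, -1.4], [0.2, 0.6], [-0.2, 0.0], [-0.0, -0.8], [0.0, 0.9], [-1.0, -0.5], [-0.5, 0.3]]
handle [0.58663467 0.07421397 0.317     ] open [0.56963989 0.23307192 0.317     ] rail [0.6218587  0.12099071 0.        ]
(-75, np.float64(-137.76442505344778), 317) [153.61604404  82.61484924]
(15, np.float64(-137.76442505344778), 317) [141.66352703 235.4928588 ]
(15, np.float64(-137.76442505344778), 283) [141.14684951 257.97113437]
(-30, np.float64(-137.76442505344778), 317) [147.73838921 157.79266919]
side [386.98772429 227.09946578]
side [146.93519861 210.55378412]
```

>>> step_arm:
  deltas:
    - [[0,0,0,0,0,-0.05,0],[0,0,0,0,0,-0.08,0],[0,0,-0.107,0.047,-0.035,-0.08,0],[0,0,-0.107,0.047,-0.035,-0.08,0],[0,0,-0.107,0.047,-0.035,-0.08,0]]

```text
time: 0.72
ee_pos: [0.5899, 0.0468, 0.3243]
eef_rot: [0.668, 0.744, -0.0, 0.0]
ft_force: [0.0, -0.9, 0.7]
width: 0.0449
grip_force: 0.0
```

>>> step_arm:
  deltas:
    - [[0,0,0,0,0,0,0],[0,0,0,0.006,0,0,0],[0,0,0,0.012,0,0,0],[0,0,0,0.022,0,0,0],[0,0,0,0.036,0,0,0],[0,0,0,0.052,0,0,0],[0,0,0,0.068,0,0,0],[0,0,0,0.084,0,0,0],[0,0,0,0.1,0,0,0],[0,0,0,0.116,0,0,0],[0,0,0,0.132,0,0,0],[0,0,0,0.146,0,0,0],[0,0,0,0.156,0,0,0],[0,0,0,0.163,0,0,0],[0,0,0,0.168,0,0,0],[0,0,0,0.172,0,0,0],[0,0,0,0.174,0,0,0]]

```text
time: 2.85
ee_pos: [0.5721, 0.219, 0.3245]
eef_rot: [0.669, 0.743, -0.0, 0.001]
ft_force: [2.4, -7.8, -0.6]
width: 0.0008
grip_force: 4.6
```

>>> step_arm:
  deltas:
    - [[0,0,0,0.002,0,0,0],[0,0,0,0.004,0,0,0],[0,0,0,0.004,0,0,0]]

```text
time: 3.22
ee_pos: [0.5721, 0.2192, 0.3244]
eef_rot: [0.67, 0.742, -0.002, 0.002]
ft_force: [-0.6, -15.9, 3.1]
width: 0.0003
grip_force: 7.8
```

>>> step_arm:
  deltas:
    - [[0,0,0,-0.03,0,-0.006,0],[0,0,0.01,-0.08,0.0,-0.01,40],[0,0,0.02,-0.14,0.008,-0.01,100],[0,0,0.037,-0.2,0.012,-0.01,100],[0,0,0.037,-0.26,0.016,-0.01,100],[0,0,0.037,-0.32,0.02,-0.01,100],[0,0,0.037,-0.38,0.024,-0.01,100],[0,0,0.037,-0.43,0.024,-0.01,100],[0,0,0.037,-0.435,0.024,-0.01,100],[0,0,0.037,-0.435,0.024,-0.01,100],[0,0,0.037,-0.435,0.024,-0.01,100]]

```text
time: 4.6
ee_pos: [0.6418, -0.2037, 0.3347]
eef_rot: [0.681, 0.732, 0.001, -0.0]
ft_force: [-0.1, 0.6, 0.2]
width: 0.0853
grip_force: 0.0
```

```bash
python3 - <<'E'
from h import *
s=readout.read_state(); c=snap('wrist','w1.png'); np.save('pics/w1s.npy',s,allow_pickle=True)
c2=snap('scene','scene2.png')
print(s['ee_pos'],s['eef_rot'],{k:np.round(v,4).tolist() for k,v in c.items() if k!='img'})
f=lambda im,x,y,w,h,k:cv2.resize(im[y:y+h,x:x+w],(int(w*k),int(h*k)),interpolation=cv2.INTER_CUBIC)
a=cv2.imread('pics/scene2.png');b=cv2.imread('pics/w1.png')
cv2.imwrite('pics/v1.png',np.vstack([f(b,0,0,512,384,.78),f(a,150,165,200,140,2)]) if 0 else cv2.resize(b,(800,600)))
E
```

```text
[ 0.64175355 -0.20370328  0.33473249] [ 6.80945519e-01  7.32333858e-01  5.37203790e-04 -1.78991869e-04] {'fx': 266.0284, 'fy': 266.0284, 'cx': 257.4098, 'cy': 189.8317, 'T_tool_cam': [[-0.0007, 0.9648, 0.2631, 0.0724], [1.0, 0.0005, 0.0005, 0.0007], [0.0003, 0.2631, -0.9648, -0.1402], [0.0, 0.0, 0.0, 1.0]]}
```

View pics/v1.png

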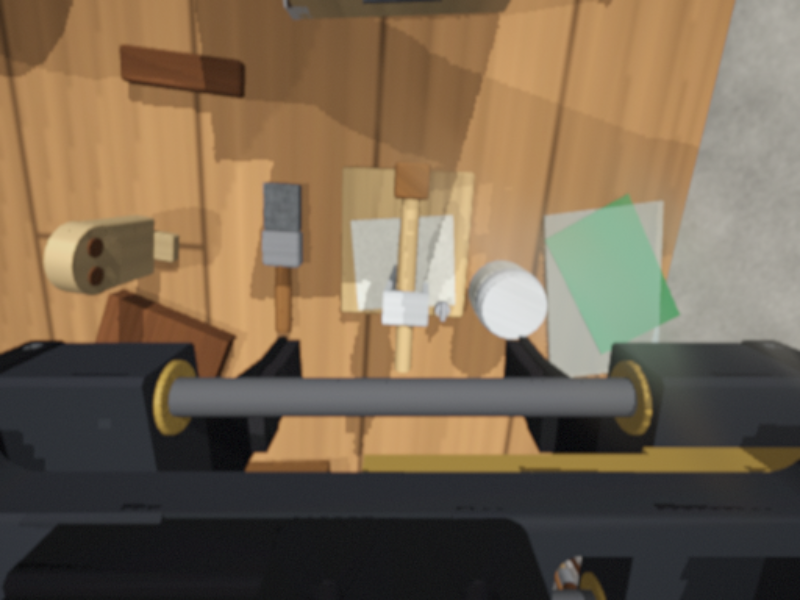

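```bash
python3 - <<'E'
from h import *
s=np.load('pics/w1s.npy',allow_pickle=True).item(); c=load('w1.png')
T=np.array(c['T_tool_cam']); Rt=R.from_quat(s['eef_rot']).as_matrix()
c['origin']=s['ee_pos']+Rt@T[:3,3]; c['rotation']=R.from_matrix(Rt@T[:3,:3]).as_quat()
k=lambda x,y:((x+.5)*.64-.5,(y+.5)*.64-.5)
w=lambda x,y,z: atz(c,*k(x,y),z)
C=w(406,307,.21); print('crown',C)
for a in((384,307),(429,307),(406,291),(406,325)): print(w(*a,.21))
a,b=w(410,200,.206),w(403,370,.206);print(a,b,'yaw',np.arctan2(-(a-b)[0],(a-b)[1]))
print('move tool axes',Rt.T@(C-s['ee_pos']))
E
```

```text
crown [ 0.64523076 -0.2102121   0.21      ]
[ 0.63063748 -0.21126426  0.21      ]
[ 0.66048771 -0.20911209  0.21      ]
[ 0.64441592 -0.19925803  0.21      ]
[ 0.64616821 -0.22281438  0.21      ]
[ 0.64264668 -0.1410148   0.206     ] [ 0.64667857 -0.25770666  0.206     ] yaw 0.034537905548945355
move tool axes [-0.00686812  0.00292759  0.12472733]
```

>>> step_arm:
  deltas:
    - [[0,0,0.015,-0.007,0.003,0.04,80],[0,0,0.015,-0.007,0.003,0.08,70],[0,0,0.015,-0.007,0.003,0.115,70],[0,0,0.015,-0.007,0.003,0.129,70],[0,0,0.015,-0.007,0.003,0.129,70],[0,0,0.015,-0.007,0.003,0.129,50],[0,0,0.015,-0.007,0.003,0.129,42],[0,0,0.015,-0.007,0.003,0.129,38],[0,0,0.015,-0.007,0.003,0.129,34],[0,0,0.015,-0.007,0.003,0.129,28],[0,0,0.015,-0.007,0.003,0.129,28]]
  squeeze: 20

```text
time: 6.08
ee_pos: [0.6448, -0.2127, 0.2056]
eef_rot: [0.687, 0.726, 0.0, -0.0]
ft_force: [0.0, -0.0, 0.6]
width: 0.0303
grip_force: 19.6
```

>>> step_arm:
  deltas:
    - [[0,0,0,0,0,-0.005,28],[0,0,0,0,0,-0.015,28],[0,0,0,0,0,-0.027,28],[0,0,0,0,0,-0.037,28],[0,0,0,0,0,-0.042,28],[0,0,0,0,0,-0.042,28],[0,0,0,0,0,-0.042,28]]
  squeeze: 20

```text
time: 6.95
ee_pos: [0.6446, -0.2127, 0.2471]
eef_rot: [0.687, 0.726, -0.0, -0.0]
ft_force: [-0.2, -0.2, -3.3]
width: 0.0301
grip_force: 19.6
```

>>> step_arm:
  deltas:
    - [[0,0,0,0,-0.01,-0.042,28],[0,0,0,0,-0.025,0,28],[0,0,0,0,-0.04,0,28],[0,0,0,0,-0.055,0,28],[0,0,0,0,-0.06,-0.015,28],[0,0,0,0,-0.06,-0.045,28],[0,0,0,0,-0.06,-0.08,28],[0,0,0,0,-0.065,-0.12,28],[0,0,0,0,-0.07,-0.16,28],[0,0,0,0.02,-0.08,-0.195,28],[0,0,0,0.05,-0.09,-0.215,28],[0,0,0,0.09,-0.099,-0.22,28],[0,0,-0.02,0.13,-0.099,-0.22,28],[0,0,-0.04,0.17,-0.099,-0.22,28],[0,0,-0.052,0.21,-0.099,-0.22,28],[0,0,-0.052,0.25,-0.099,-0.22,28],[0,0,-0.052,0.285,-0.099,-0.22,28],[0,0,-0.052,0.31,-0.099,-0.22,28],[0,0,-0.052,0.3275,-0.099,-0.22,28],[0,0,-0.052,0.3275,-0.099,-0.22,28]]
  squeeze: 30

```text
time: 9.45
ee_pos: [0.5279, 0.1098, 0.468]
eef_rot: [0.668, 0.745, 0.0, 0.0]
ft_force: [0.1, -1.1, -2.5]
width: 0.0297
grip_force: 30.0
```

>>> step_arm:
  deltas:
    - [[-0.08,0,0,0,0,0,28],[-0.17,0,0,0,0,0,28],[-0.26,0,0,0,0,0,28],[-0.35,0,0,0,0,0,28],[-0.41,0,0,0,0,0,28],[-0.436,0,0,0,0,0,28],[-0.436,0,0,0,0,0,28]]

```text
time: 10.32
ee_pos: [0.5278, 0.108, 0.4677]
eef_rot: [0.653, 0.726, 0.161, 0.145]
ft_force: [0.2, -0.1, -1.8]
width: 0.0297
grip_force: 30.0
```

```bash
python3 - <<'E'
from h import *
s=readout.read_state(); print(s['joint_positions'],s['ee_pos'],R.from_quat(s['eef_rot']).as_matrix().round(3))
c=snap('scene','scene3.png');d=snap('side','side3.png')
f=lambda im,x,y,w,h,k:cv2.resize(im[y:y+h,x:x+w],(int(w*k),int(h*k)),interpolation=cv2.INTER_CUBIC)
a=cv2.imread('pics/scene3.png');b=cv2.imread('pics/side3.png')
cv2.imwrite('pics/v2.png',np.hstack([f(a,200,120,190,250,2.3)[:, :437],f(b,150,90,150,250,2.3)]))
E
```

```text
[-0.10252083 -0.18661754 -0.20192508  1.61665316  0.05035377  1.28087672
 -0.20706863] [0.52778658 0.10799247 0.46774748] [[-0.106  0.902  0.42 ]
 [ 0.994  0.096  0.044]
 [-0.     0.422 -0.907]]
```

View pics/v2.png

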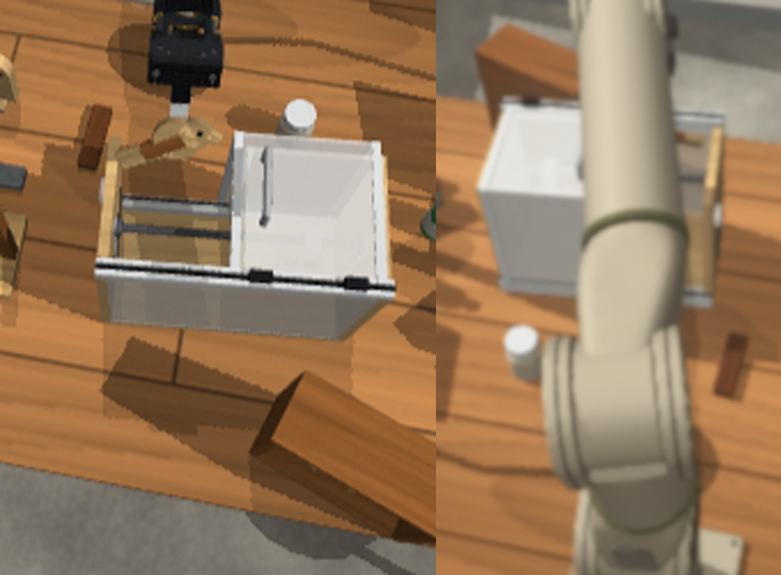

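```bash
python3 - <<'E'
from fit import *
cab=[.6018,.2144,.1066]
im=load('scene3.png')['img'].astype(int).sum(2)
for u in (262,275,290): print(u,im[210:232,u].tolist())
for z in (172,190,200,207,214,222):
    print(z,[proj(S,tf(cab,(10,y,z)))[0].round(1).tolist() for y in (-175,-140,-100,-60,-20)])
print([proj(S,tf(cab,(-100,y,38)))[0].round(1).tolist() for y in (-175,-20)])
E
```

```text
262 [312, 285, 295, 291, 291, 285, 278, 226, 224, 242, 214, 235, 284, 299, 297, 296, 290, 288, 278, 280, 280, 297]
275 [368, 312, 288, 296, 293, 290, 281, 279, 220, 194, 218, 166, 217, 282, 296, 297, 294, 289, 281, 280, 280, 296]
290 [485, 482, 365, 290, 298, 296, 340, 356, 350, 305, 189, 138, 136, 208, 339, 370, 367, 364, 361, 349, 342, 365]
172 [[249.2, 221.5], [259.8, 222.2], [271.9, 223.1], [284.1, 224.0], [296.2, 224.9]]
190 [[249.1, 219.7], [259.9, 220.4], [272.1, 221.3], [284.5, 222.2], [296.8, 223.1]]
200 [[249.1, 218.6], [259.9, 219.4], [272.3, 220.3], [284.7, 221.2], [297.1, 222.1]]
207 [[249.0, 217.9], [259.9, 218.7], [272.3, 219.6], [284.8, 220.5], [297.3, 221.4]]
214 [[249.0, 217.2], [259.9, 218.0], [272.4, 218.9], [285.0, 219.8], [297.6, 220.7]]
222 [[248.9, 216.3], [259.9, 217.1], [272.5, 218.0], [285.2, 218.9], [297.8, 219.8]]
[[252.5, 205.4], [293.6, 208.4]]
```

>>> step_arm:
  deltas:
    - [[0,0,0,0,-0.015,0.01,28],[0,0,0,0,-0.035,0.03,28],[0,0,0,0,-0.055,0.055,28],[0,0,0,0,-0.068,0.08,28],[0,0,0,0,-0.07,0.105,28],[0,0,0,0,-0.07,0.13,28],[0,0,0,0,-0.07,0.155,28],[0,0,0,0,-0.07,0.18,28],[0,0,0,0,-0.07,0.2,28],[0,0,0,0,-0.07,0.215,28],[0,0,0,0,-0.07,0.225,28],[0,0,0,0,-0.07,0.232,28],[0,0,0,0,-0.07,0.232,28],[0,0,0,0,-0.07,0.232,28]]

```text
time: 12.18
ee_pos: [0.5624, 0.1126, 0.2283]
eef_rot: [0.652, 0.726, 0.161, 0.145]
ft_force: [0.1, 1.0, -3.1]
width: 0.0298
grip_force: 30.0
```

```bash
cat > st.py <<'E'
from h import *
s=readout.read_state(); Rt=R.from_quat(s['eef_rot']).as_matrix()
d=s['ee_pos']-[.6018,.2144,0]; y=.1066
cx=np.cos(y)*d[0]+np.sin(y)*d[1]; cy=-np.sin(y)*d[0]+np.cos(y)*d[1]
th=np.arctan2(Rt[2,1],-Rt[2,2]); X=np.array([np.cos(th),np.sin(th)]);Z=np.array([-np.sin(th),np.cos(th)])
rel=np.array([.010-cx,.204-d[2]])
print('t',s['time'],'cab',np.round([cx,cy,d[2]],4),'tilt',round(th,4),'railhx,hz',np.round([rel@X,rel@Z],4))
print('F tool',(Rt.T@s['ft_force']).round(1),'F',s['ft_force'].round(1),'w',round(s['width'],4),'g',s['grip_force'])
E
python3 st.py; python3 - <<'E'
from h import *
c=snap('scene','scene4.png')
a=cv2.imread('pics/scene4.png')[165:265,225:345]
cv2.imwrite('pics/v3.png',cv2.resize(a,None,fx=6,fy=6,interpolation=cv2.INTER_CUBIC))
E
```

```text
t 12.175 cab [-0.05   -0.097   0.2283] tilt 0.4369 railhx,hz [ 0.0441 -0.0474]
F tool [ 1.  -1.1  2.9] F [ 0.1  1.  -3.1] w 0.0298 g 29.980320280592423
```

View pics/v3.png

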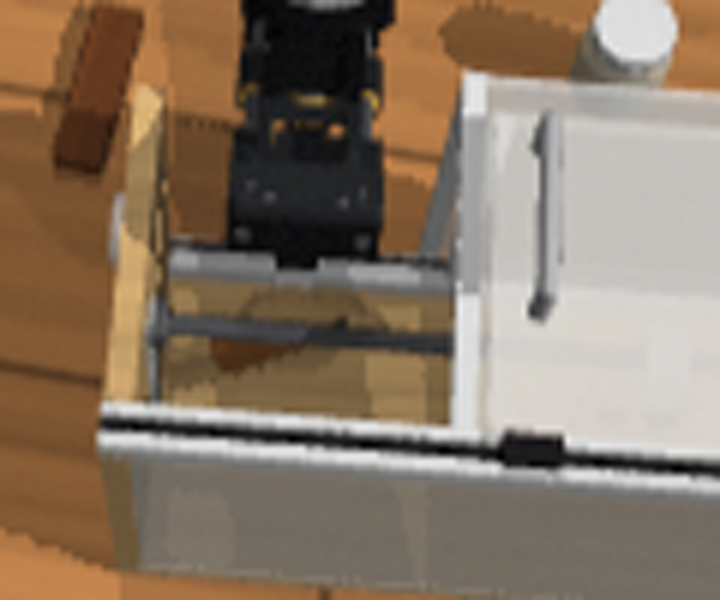

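>>> step_arm:
  deltas:
    - [[0,0,0,0,0.01,0,28],[0,0,0,0,0.02,0,28],[0,0,0,0,0.028,0,28],[0,0,0,0,0.034,0,28],[0,0,0,0,0.038,0,28],[0,0,0,0,0.04,0,28],[0,0,0,0,0.042,0,28]]

```text
time: 13.1
ee_pos: [0.6001, 0.1166, 0.2454]
eef_rot: [0.652, 0.726, 0.161, 0.144]
ft_force: [-0.1, -0.5, -2.2]
width: 0.0296
grip_force: 30.0
```

```bash
python3 st.py
```

```text
t 13.1 cab [-0.0121 -0.0971  0.2454] tilt 0.4358 railhx,hz [ 0.0026 -0.0468]
F tool [-0.5 -1.1  1.9] F [-0.1 -0.5 -2.2] w 0.0296 g 29.980355728621362
```

No contact yet; feel slowly for the long leg against the rail.

>>> step_arm:
  deltas:
    - [[0,0,0,0,0.002,0,28],[0,0,0,0,0.004,0,28],[0,0,0,0,0.006,0,28],[0,0,0,0,0.006,0,28]]

```text
time: 13.6
ee_pos: [0.6057, 0.1172, 0.2481]
eef_rot: [0.652, 0.726, 0.161, 0.145]
ft_force: [-0.4, 0.2, -2.5]
width: 0.0298
grip_force: 30.0
```

```bash
python3 st.py
```

```text
t 13.6 cab [-0.0065 -0.0971  0.2481] tilt 0.4362 railhx,hz [-0.0036 -0.0469]
F tool [ 0.3 -1.4  2.1] F [-0.4  0.2 -2.5] w 0.0298 g 29.980206107284175
```

>>> step_arm:
  deltas:
    - [[0,0,0,0,0.002,0,28],[0,0,0,0,0.003,0,28],[0,0,0,0,0.004,0,28],[0,0,0,0,0.004,0,28]]

```text
time: 14.1
ee_pos: [0.6092, 0.1175, 0.2497]
eef_rot: [0.653, 0.726, 0.161, 0.145]
ft_force: [0.7, -0.9, -2.9]
width: 0.0295
grip_force: 30.0
```

```bash
python3 st.py
```

```text
t 14.1 cab [-0.0029 -0.0971  0.2497] tilt 0.4361 railhx,hz [-0.0076 -0.0469]
F tool [-1.  -0.7  2.9] F [ 0.7 -0.9 -2.9] w 0.0295 g 29.980065814197587
```

>>> step_arm:
  deltas:
    - [[0,0,0,0,0.001,0,28],[0,0,0,0,0.002,0,28],[0,0,0,0,0.003,0,28],[0,0,0,0,0.004,0,28],[0,0,0,0,0.004,0,28]]

```text
time: 14.72
ee_pos: [0.6121, 0.1179, 0.2507]
eef_rot: [0.653, 0.726, 0.16, 0.144]
ft_force: [-4.9, 0.5, -2.8]
width: 0.0301
grip_force: 30.0
```

```bash
python3 st.py
```

```text
t 14.725 cab [ 0.     -0.0971  0.2507] tilt 0.4343 railhx,hz [-0.0106 -0.0466]
F tool [ 1.  -5.5  0.5] F [-4.9  0.5 -2.8] w 0.0301 g 29.973208388109924
```

>>> step_arm:
  deltas:
    - [[0,0,0,0,-0.003,0,28],[0,0,0,0,-0.006,0,28],[0,0,0,0,-0.006,0.004,28],[0,0,0,0,-0.006,0.009,28],[0,0,0,0,-0.006,0.014,28],[0,0,0,0,-0.006,0.018,28],[0,0,0,0,-0.006,0.02,28]]

```text
time: 15.6
ee_pos: [0.6158, 0.1183, 0.2303]
eef_rot: [0.652, 0.726, 0.161, 0.144]
ft_force: [-0.6, -0.1, -3.1]
width: 0.0299
grip_force: 30.0
```

```bash
python3 st.py
```

```text
t 15.6 cab [ 0.0037 -0.0971  0.2303] tilt 0.4357 railhx,hz [-0.0054 -0.0265]
F tool [-0.  -1.9  2.6] F [-0.6 -0.1 -3.1] w 0.0299 g 29.980343769784668
```

>>> step_arm:
  deltas:
    - [[0,0,0,0,0,0.002,28],[0,0,0,0,0,0.004,28],[0,0,0,0,0,0.006,28],[0,0,0,0,0,0.008,28],[0,0,0,0,0,0.008,28]]

```text
time: 16.23
ee_pos: [0.619, 0.1186, 0.2232]
eef_rot: [0.652, 0.726, 0.161, 0.144]
ft_force: [-0.4, 0.3, -1.7]
width: 0.0294
grip_force: 30.0
```

```bash
python3 st.py
```

```text
t 16.225 cab [ 0.007  -0.0971  0.2232] tilt 0.4357 railhx,hz [-0.0053 -0.0187]
F tool [ 0.3 -1.   1.4] F [-0.4  0.3 -1.7] w 0.0294 g 29.980340925940254
```

>>> step_arm:
  deltas:
    - [[0,0,0,0,0,0.002,28],[0,0,0,0,0,0.004,28],[0,0,0,0,0,0.004,28]]

```text
time: 16.6
ee_pos: [0.6207, 0.1188, 0.2196]
eef_rot: [0.652, 0.726, 0.161, 0.144]
ft_force: [-0.0, 0.2, -2.9]
width: 0.0299
grip_force: 30.0
```

```bash
python3 st.py
```

```text
t 16.6 cab [ 0.0087 -0.0971  0.2196] tilt 0.4358 railhx,hz [-0.0054 -0.0147]
F tool [ 0.2 -1.3  2.6] F [-0.   0.2 -2.9] w 0.0299 g 29.98024051412358
```

>>> step_arm:
  deltas:
    - [[0,0,0,0,0,0.0015,28],[0,0,0,0,0,0.003,28],[0,0,0,0,0,0.004,28],[0,0,0,0,0,0.004,28]]

```text
time: 17.1
ee_pos: [0.6224, 0.119, 0.2161]
eef_rot: [0.652, 0.726, 0.161, 0.145]
ft_force: [-0.1, 0.3, -2.4]
width: 0.0299
grip_force: 30.0
```

```bash
python3 st.py
```

```text
t 17.1 cab [ 0.0104 -0.097   0.2161] tilt 0.4359 railhx,hz [-0.0054 -0.0108]
F tool [ 0.3 -1.1  2.1] F [-0.1  0.3 -2.4] w 0.0299 g 29.980233196656627
```

>>> step_arm:
  deltas:
    - [[0,0,0,0,0,0.0015,28],[0,0,0,0,0,0.003,28],[0,0,0,0,0,0.004,28],[0,0,0,0,0,0.004,28]]

```text
time: 17.6
ee_pos: [0.6233, 0.1192, 0.2152]
eef_rot: [0.652, 0.726, 0.161, 0.145]
ft_force: [-29.4, -5.6, 25.7]
width: 0.0297
grip_force: 29.9
```

```bash
python3 st.py
```

```text
t 17.6 cab [ 0.0113 -0.097   0.2152] tilt 0.4363 railhx,hz [-0.0059 -0.0097]
F tool [ -2.5 -16.2 -35.9] F [-29.4  -5.6  25.7] w 0.0297 g 29.90885384118883
```

```bash
python3 - <<'E'
from h import *
s=readout.read_state(); Rt=R.from_quat(s['eef_rot']).as_matrix()
print(Rt.T@s['torque'],s['torque'],Rt.T@s['ft_force'])
E
```

```text
[ 4.04668175e+00 -3.98609389e-01 -1.84593979e-03] [-0.79116399  3.98495028 -0.16957843] [ -2.46126715 -16.22302745 -35.87376347]
```

>>> step_arm:
  deltas:
    - [[0,0,0,0,0,-0.003,28],[0,0,0,0,0,-0.004,28],[0,0,0,0,0,-0.004,28]]

```text
time: 17.98
ee_pos: [0.6225, 0.119, 0.2159]
eef_rot: [0.652, 0.726, 0.161, 0.144]
ft_force: [-0.6, -0.5, -3.0]
width: 0.0299
grip_force: 29.9
```

```bash
python3 st.py;python3 - <<'E'
from h import *
s=readout.read_state(); Rt=R.from_quat(s['eef_rot']).as_matrix()
print(Rt.T@s['torque'],s['torque'],Rt.T@s['ft_force'])
E
```

```text
t 17.975 cab [ 0.0104 -0.0971  0.2159] tilt 0.4359 railhx,hz [-0.0054 -0.0106]
F tool [-0.4 -1.9  2.4] F [-0.6 -0.5 -3. ] w 0.0299 g 29.927793257811572
[ 0.81639445 -0.02136289 -0.02228118] [-0.11576033  0.80865761  0.01118669] [-0.44272807 -1.87637235  2.42059315]
```

```bash
python3 - <<'E'
from fit import *
c=snap('scene','scene5.png')
s=readout.read_state(); Rt=R.from_quat(s['eef_rot']).as_matrix()
a=cv2.imread('pics/scene5.png')[170:250,240:315]
cv2.imwrite('pics/v4.png',cv2.resize(a,None,fx=7.5,fy=7.5,interpolation=cv2.INTER_CUBIC))
k=lambda p:((proj(S,p)[0]-[240,170]+.5)*7.5-.5).round(0)
for q in [(-.0375,.095,-.048),(.0375,.095,-.048),(0,0,0)]: print(q,k(s['ee_pos']+Rt@q))
cab=[.6018,.2144,.1066]
for q in [(75,-175,275),(75,-15,275),(75,-95,290),(100,-95,290),(75,-95,275)]: print(q,k(tf(cab,q)))
E
```

```text
(-0.0375, 0.095, -0.048) [155. 452.]
(0.0375, 0.095, -0.048) [349. 466.]
(0, 0, 0) [253. 370.]
(75, -175, 275) [ 53. 460.]
(75, -15, 275) [458. 489.]
(75, -95, 290) [257. 463.]
(100, -95, 290) [253. 525.]
(75, -95, 275) [255. 475.]
```

View pics/v4.png

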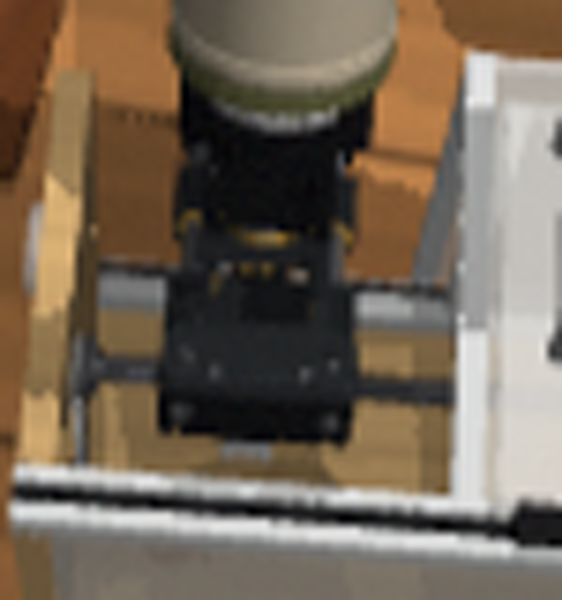

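>>> step_arm:
  deltas:
    - [[0,0,0,0,-0.0015,0,28],[0,0,0,0,-0.0015,0.0005,28],[0,0,0,0,-0.0015,0.001,28],[0,0,0,0,-0.0015,0.001,28]]

```text
time: 18.52
ee_pos: [0.6212, 0.1189, 0.2148]
eef_rot: [0.652, 0.726, 0.161, 0.144]
ft_force: [-6.1, -1.1, 1.2]
width: 0.0302
grip_force: 29.9
```

```bash
python3 st.py
```

```text
t 18.525 cab [ 0.0091 -0.097   0.2148] tilt 0.4354 railhx,hz [-0.0037 -0.0101]
F tool [-0.4 -5.1 -3.7] F [-6.1 -1.1  1.2] w 0.0302 g 29.93030564422952
```

>>> step_arm:
  deltas:
    - [[0,0,0,0,0,0,33],[0,0,0,0,0,0,35],[0,0,0,0,0,0,36],[0,0,0,0,0,0,37],[0,0,0,0,0,0,38],[0,0,0,0,0,0,39],[0,0,0,0,0,0,40],[0,0,0,0,0,0,40]]
  squeeze: 5

```text
time: 19.52
ee_pos: [0.6216, 0.1189, 0.2147]
eef_rot: [0.652, 0.726, 0.161, 0.145]
ft_force: [-2.6, -0.5, 0.7]
width: 0.035
grip_force: 0.8
```

```bash
python3 st.py
```

```text
t 19.525 cab [ 0.0095 -0.0971  0.2147] tilt 0.4362 railhx,hz [-0.0041 -0.0099]
F tool [-0.2 -2.1 -1.7] F [-2.6 -0.5  0.7] w 0.035 g 0.784896383411251
```

>>> step_arm:
  deltas:
    - [[0,0,0,0,0,0,42],[0,0,0,0,0,0,43],[0,0,0,0,0,0,44],[0,0,0,0,0,0,45],[0,0,0,0,0,0,46],[0,0,0,0,0,0,47],[0,0,0,0,0,0,48],[0,0,0,0,0,0,49],[0,0,0,0,0,0,50],[0,0,0,0,0,0,51],[0,0,0,0,0,0,52],[0,0,0,0,0,0,54],[0,0,0,0,0,0,56]]

```text
time: 21.15
ee_pos: [0.6216, 0.1189, 0.2147]
eef_rot: [0.652, 0.726, 0.161, 0.145]
ft_force: [-0.2, -0.1, -0.8]
width: 0.0483
grip_force: 0.0
```

```bash
python3 st.py
```

```text
t 21.15 cab [ 0.0095 -0.0971  0.2147] tilt 0.4362 railhx,hz [-0.0041 -0.0099]
F tool [-0.1 -0.6  0.6] F [-0.2 -0.1 -0.8] w 0.0483 g 0.0
```

>>> step_arm:
  deltas:
    - [[0,0,0,0,0,0,70],[0,0,0,0,0,0,80],[0,0,0,0,0,0,85],[0,0,0,0,0,-0.01,85],[0,0,0,0,0,-0.03,85],[0,0,0,0,0,-0.06,85],[0,0,0,0,0,-0.1,85],[0,0,0,0,0,-0.14,85],[0,0,0,0,0,-0.16,85],[0,0,0,0,0,-0.16,50]]

```text
time: 22.4
ee_pos: [0.5542, 0.112, 0.3629]
eef_rot: [0.652, 0.726, 0.163, 0.146]
ft_force: [-0.8, -0.3, -0.3]
width: 0.0697
grip_force: 0.0
```

```bash
python3 st.py; python3 - <<'E'
from fit import *
c=snap('scene','scene6.png');d=snap('side','side6.png')
f=lambda im,x,y,w,h,k:cv2.resize(im[y:y+h,x:x+w],(int(w*k),int(h*k)),interpolation=cv2.INTER_CUBIC)
a=cv2.imread('pics/scene6.png')
cv2.imwrite('pics/v5.png',f(a,225,160,160,120,5))
E
```

```text
t 22.4 cab [-0.0582 -0.0968  0.3629] tilt 0.4408 railhx,hz [-0.0061 -0.1728]
F tool [-0.2 -0.9 -0. ] F [-0.8 -0.3 -0.3] w 0.0697 g 0.0
```

View pics/v5.png

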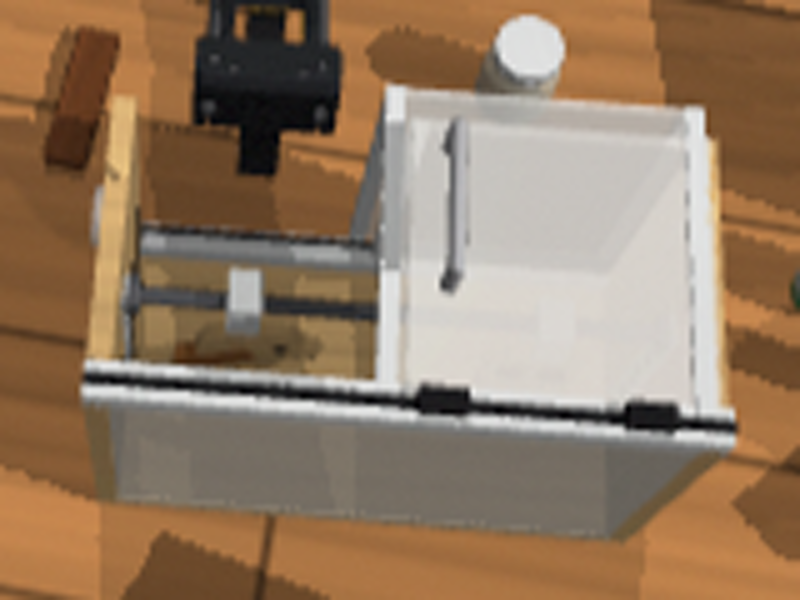

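>>> step_arm:
  deltas:
    - [[0.1,0,0,0,0.01,-0.02,0],[0.22,0,0,0.02,0.022,-0.02,0],[0.34,0,0,0.06,0.037,-0.013,0],[0.436,0,0,0.1,0.037,-0.013,0],[0.436,0,0,0.135,0.037,-0.013,0],[0.436,0,0,0.145,0.037,-0.013,0],[0.436,0,0,0.145,0.037,-0.013,0],[0.436,0,0,0.145,0.037,-0.013,0]]

```text
time: 23.5
ee_pos: [0.5672, 0.2572, 0.3871]
eef_rot: [0.669, 0.743, -0.0, 0.0]
ft_force: [-0.3, 0.1, -0.3]
width: 0.0004
grip_force: 0.0
```

```bash
python3 st.py
```

```text
t 23.5 cab [-0.0299  0.0462  0.3871] tilt 0.0004 railhx,hz [ 0.0398 -0.1832]
F tool [ 0.2 -0.3  0.3] F [-0.3  0.1 -0.3] w 0.0004 g 0.0
```

>>> step_arm:
  deltas:
    - [[0,0,0,0,0,0.03,0],[0,0,0,0,0,0.055,0],[0,0,0,0,0,0.0625,0],[0,0,0,0,0,0.0625,0],[0,0,0,-0.006,0,0.0625,0],[0,0,0,-0.012,0,0.0625,0],[0,0,0,-0.022,0,0.0625,0],[0,0,0,-0.034,0,0.0625,0],[0,0,0,-0.048,0,0.0625,0],[0,0,0,-0.063,0,0.0625,0],[0,0,0,-0.078,0,0.0625,0],[0,0,0,-0.093,0,0.0625,0],[0,0,0,-0.108,0,0.0625,0],[0,0,0,-0.123,0,0.0625,0],[0,0,0,-0.138,0,0.0625,0],[0,0,0,-0.15,0,0.0625,0],[0,0,0,-0.16,0,0.0625,0],[0,0,0,-0.168,0,0.0625,0],[0,0,0,-0.174,0,0.0625,0],[0,0,0,-0.178,0,0.0625,0]]

```text
time: 26.0
ee_pos: [0.5854, 0.0827, 0.3256]
eef_rot: [0.668, 0.744, 0.001, -0.0]
ft_force: [-2.8, 5.3, 2.9]
width: 0.0
grip_force: 2.6
```

```bash
python3 st.py
```

```text
t 26.0 cab [-0.0303 -0.1292  0.3256] tilt 0.0007 railhx,hz [ 0.0402 -0.1216]
F tool [ 5.6 -2.2 -2.9] F [-2.8  5.3  2.9] w 0.0 g 2.625628150999546
```

>>> step_arm:
  deltas:
    - [[0,0,0,-0.002,0,0,0],[0,0,0,-0.004,0,0,0],[0,0,0,-0.006,0,0,0],[0,0,0,-0.008,0,0,0],[0,0,0,-0.009,0,0,0]]

```text
time: 26.62
ee_pos: [0.5858, 0.0786, 0.3257]
eef_rot: [0.666, 0.746, 0.003, -0.002]
ft_force: [-3.9, 18.2, 2.9]
width: 0.0006
grip_force: 9.5
```

```bash
python3 st.py
```

```text
t 26.625 cab [-0.0304 -0.1334  0.3257] tilt 0.0009 railhx,hz [ 0.0403 -0.1217]
F tool [18.5 -1.8 -2.8] F [-3.9 18.2  2.9] w 0.0006 g 9.473450481891632
```

>>> step_arm:
  deltas:
    - [[0,0,0,-0.002,0,0,0],[0,0,0,-0.004,0,0,0],[0,0,0,-0.004,0,0,0]]

```text
time: 27.0
ee_pos: [0.5858, 0.0782, 0.3258]
eef_rot: [0.664, 0.747, 0.004, -0.004]
ft_force: [-5.3, 27.0, 1.7]
width: 0.0007
grip_force: 13.6
```

```bash
python3 st.py
```

```text
t 27.0 cab [-0.0304 -0.1337  0.3258] tilt 0.0011 railhx,hz [ 0.0403 -0.1218]
F tool [27.5 -2.1 -1.4] F [-5.3 27.   1.7] w 0.0007 g 13.643695414066315
```

Firmly at the stop. Back off, rise and move clear, then check.

>>> step_arm:
  deltas:
    - [[0,0,0,0.015,0,0,0],[0,0,0,0.025,0,0,0],[0,0,0,0.025,0,-0.04,0],[0,0,0,0.025,0,-0.09,0],[0,0,0,0.025,-0.05,-0.14,0],[0,0,0,0.025,-0.1,-0.17,0],[0,0,0,0.025,-0.12,-0.17,0],[0,0,0,0.025,-0.12,-0.17,0]]

```text
time: 28.0
ee_pos: [0.4643, 0.0803, 0.4962]
eef_rot: [0.669, 0.743, 0.001, 0.001]
ft_force: [0.2, 0.0, -0.9]
width: 0.0005
grip_force: 0.0
```

```bash
python3 st.py; python3 - <<'E'
from fit import *
c=snap('scene','scene7.png')
cv2.imwrite('pics/v6.png',cv2.resize(cv2.imread('pics/scene7.png')[160:280,225:385],(800,600),interpolation=cv2.INTER_CUBIC))
cab=[.6018,.2144,.1066]
for d in (0,.003,.0122): print(d,[((proj(S,tf(cab,(x,-150+d*1000,317)))[0]-[225,160]+.5)*5-.5).round(1).tolist() for x in(-75,15)])
E
```

```text
t 28.0 cab [-0.151  -0.1187  0.4962] tilt 0.0034 railhx,hz [ 0.16   -0.2928]
F tool [0.  0.2 0.9] F [ 0.2  0.  -0.9] w 0.0005 g 0.0
0 [[171.4, 100.7], [159.9, 239.6]]
0.003 [[176.4, 101.0], [165.0, 240.0]]
0.0122 [[191.6, 102.1], [180.7, 241.1]]
```

View pics/v6.png

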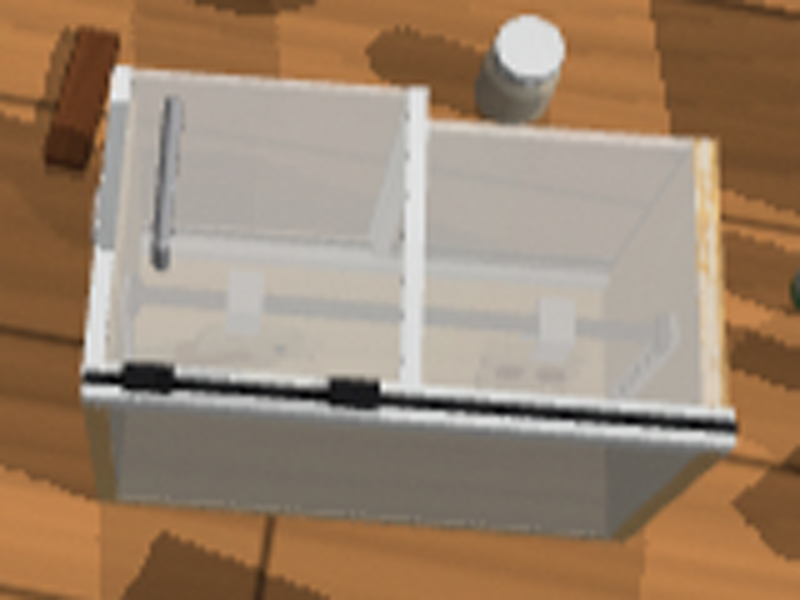

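>>> step_arm:
  deltas:
    - [[0,0,0,0,0,0,0],[0,0,0,0,0,0,0],[0,0,0,0,0,0,0],[0,0,0,0,0,0,0],[0,0,0,0,0,0,0],[0,0,0,0,0,0,0],[0,0,0,0,0,0,0],[0,0,0,0,0,0,0],[0,0,0,0,0,0,0],[0,0,0,0,0,0,0],[0,0,0,0,0,0,0],[0,0,0,0,0,0,0],[0,0,0,0,0,0,0],[0,0,0,0,0,0,0],[0,0,0,0,0,0,0],[0,0,0,0,0,0,0]]

```text
time: 30.05
ee_pos: [0.4652, 0.081, 0.4946]
eef_rot: [0.668, 0.744, 0.0, 0.0]
ft_force: [-0.5, -0.8, -0.2]
width: 0.0005
grip_force: 0.0
```

```bash
python3 -c "
from bench import r
print(r.close_job())"
```

```text
the job is handed in; nothing more can be done
None
```

The parrot now hangs by its hook on the cabinet rail, the door is shut to its stop and the job is handed in at 30 s; while feeling for the rail, one step pressed the hanger on it with about 36 N before I backed off and set it down at about 6 N.

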